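# Load a square tube into the welding jig

## Robot

A 7-joint arm with a two-finger parallel gripper is mounted at the origin on the work surface. World frame = base frame: x ahead of the robot, y to its left, z up, the work surface at z = 0. Lengths are in m, angles in rad, forces in N, time in s.
With the tool pointing down it reaches from about 0.425 to 0.925 m from the base axis. Payload 6.8 kg.
Tool frame: the origin (TCP) lies at the very end of the fingers, on their centre line; the grasp point (between the pads) lies 19 mm behind it (manip.grip_depth is the distance from the TCP to the grasp point, in m); z points along the fingers, y is the direction in which the jaws open and shut (so a half turn about z gives the same grasp; the last joint's range is limited). The gripper opens to 85 mm and grips with 20 to 120 N. Pads are 22 mm wide; open, the fingers measure 114 mm over their backs; the gripper's body (76 mm by 85 mm) begins 54 mm behind the grasp point. The pads swing forward as they close: fully open they stand 13 mm farther back than shut.
Start: joints at [-1.367, 0.477, 0.022, 1.555, -0.011, 1.109, -0.083], TCP at [0.207, 0.642, 0.231] pointing down, gripper open.
Joint ranges: [-2.96, 2.96], [-0.34, 2.1], [-1.41, 1.46], [0.24, 2.44], [-1.37, 4.51], [0.17, 1.92], [-2.96, 2.96]. Speed limits (rad/s): [2.39, 2.39, 3.14, 3.14, 3.14, 3.14, 3.14].

## Interface

Orientations are given as a unit quaternion [x, y, z, w].
In Python, from plant import manip gives the robot as it stands.
- The arm moves only by the tool play_rows, never from a script. Its argument "series" is a list of rows, each a list of 3 entries, a list of its own where there are three numbers: the shift along the tool's x, y, z in m, then the turn, a rotation vector about the tool's x, y, z in rad, then the finger opening in m, from 0 to 0.0854. A call has 1 to 5 rows; each row shifts and turns the pose as measured when the row begins, along the tool's axes as they then stand; what a row does not reach is not made up. A row lasts 1/8 s, in which the tool goes at most 62.5 mm and 10.7 degrees, less where a joint would pass 70% of its speed; a pose out of reach is approached as far as the arm can. A call is refused whole if a number of a shift passes 0.0625 or a number of a turn 0.188, either way. A call with a gripper value outside its range is refused whole. The fingers move at their own pace and stop on an object; "force" is the grip in N (left out, the last holds). Time passes only in rows, so rows that do not move let the fingers close. It gives the time, the measured TCP pose, the force and the opening at its end, in the units of the state.
- manip.sense(): the state, without advancing time (a new reading comes with each control period).
- manip.camera(name): name is "side" or "top"; returns a dict with "image" (420x560x3 uint8, red, green, blue), "fx", "fy", "cx", "cy" (pixels), "k1" (the pictures are not rectified: a ray, as slopes to the right and down, at radius r is drawn at 1 + k1 r^2 times it, then the intrinsics apply), "R" (3x3) and "t" (3): a world point X has camera coordinates R X + t. Camera axes: x right, y down, z forward; pixel columns grow to the right and rows downward; lengths in m; the calibration is good to about 2 mm. A picture is of the moment at which its call begins. There is no depth.
- manip.finish_job(): hands the job in, once; it reports no verdict.
The state is a dict: "clock": time; "q": joint angles; "qd": joint speeds; "joint_efforts": joint torques, N m; "tool_pos": TCP position; "tcp_rot": TCP orientation; "force": force on the tool from outside, world axes, zero at the start; "moment": the same for the moment, N m; "width": finger opening in m.
Only numpy, scipy, OpenCV 4.12 (cv2) and the standard library are available. Lean on these libraries where they do the work, as an engineer would, in place of code of your own. Each camera call takes 0.05 s, during which the arm holds its last target. There are 200 camera calls.

## Task

Load the long square steel tube into the welding jig: lay it flat between the two low guide bars at the jig's open end and slide it under the bridge until its end butts against the end stop, then let go. Leave the short offcut of the same tube where it lies.

Things in the scene. Friction and masses are not known exactly. Their poses are not given: they have to be found in the camera images.
- tube: The workpiece: a hollow square steel tube, 40 x 40 mm in section and 180 mm long, 0.35 to 0.6 kg, lying flat on the table. Origin at the centre of its underside; x along its length, z up.
- offcut: A bystander: a short piece of the same 40 x 40 mm square tube, only 90 mm long, lying on the table with its middle 120 mm or more from that of the long one, nearer to the robot or farther. Origin at the centre of its underside; x along its length, z up. To be left alone.
- jig: Welding jig fixed to the table. Origin on the table beneath the bridge's middle; +x = loading direction, open end to stop; z up. Base plate 10 mm thick, x -200 to +110 mm, 150 mm wide. On it two guide bars, x -190 to +60 mm, 60 mm apart inside, each 12 mm wide, tops at z = 24 mm. A tube lying in it has its underside at z = 10 mm; when home its centre is at x = -30 mm, its tail at -120 mm.
- jig_stop (a point): Middle of the face of the jig's end stop, 30 mm above the table, 60 mm beyond the bridge's middle, that the tube's end has to butt against; axes as the jig's. The stop is a fixed block 100 mm wide, its top at z = 44 mm (50 mm over its bolt heads).
- jig_bridge (a point): Middle of the underside of the jig's bridge, 66 mm above the table; axes as the jig's. The bridge is a flat bar, 40 mm wide (x from -20 to +20 mm) and 8 mm thick, 118 mm long across the guides, on posts 90 mm apart inside; bolt heads on it reach z = 80 mm. It leaves 16 mm above a tube lying in the jig.
Things that resemble listed ones, but are neither listed nor needed, are in the scene too. Leave any orange or red look-alike of the tube alone.

How it is judged:
By the outcome, as a careful person would: the job done as asked, in the order asked, and still so for the second after the job is handed in, with the robot touching nothing.
It also fails if it takes over 54 s, if anything falls off the work surface, if the arm or the gripper's body presses on something with over 40 N, if the wrist force passes 120 N, or if a joint passes its speed limit or range.

## Working session

There is one attempt and no reset: what is moved stays moved. The work goes in short steps, Python scripts to look and compute and a tool call to move; the robot and the scene stay as the last step left them, time stands still between calls to the robot, and variables do not carry over. Pictures are saved under pics/ and viewed, about 8 in all and at most 12, crops included, and the job is handed in when it is done.

Besides the shell and the picture viewer there is one more tool, called after "Call:" as a command line: name --argument value ..., lists and objects as JSON in quotes. play_rows: Moves the arm, as the interface text tells. Its arguments: {"type":"object","properties":{"series":{"type":"array"},"force":{"type":"number"}},"required":["series"]}

```bash
mkdir -p pics; cat > h.py <<'E'
import numpy as np, cv2, json
from plant import manip
def snap(name,tag):
    c=manip.camera(name); np.savez(f'pics/{tag}.npz',**c)
    cv2.imwrite(f'pics/{tag}.png',c['image'][:,:,::-1]); return c
def load(tag): return dict(np.load(f'pics/{tag}.npz'))
def ray(c,u,v):
    x=(u-c['cx'])/c['fx'];y=(v-c['cy'])/c['fy']; a,b=x,y
    for _ in range(30):
        s=1+c['k1']*(a*a+b*b); a,b=x/s,y/s
    R=c['R'];o=-R.T@c['t'];d=R.T@np.array([a,b,1.]);return o,d/np.linalg.norm(d)
def atz(c,u,v,z):
    o,d=ray(c,u,v);return o+d*(z-o[2])/d[2]
def tri(c1,p1,c2,p2):
    o1,d1=ray(c1,*p1);o2,d2=ray(c2,*p2)
    s=np.linalg.lstsq(np.c_[d1,-d2],o2-o1,rcond=None)[0]
    a=o1+s[0]*d1;b=o2+s[1]*d2;return (a+b)/2,np.linalg.norm(a-b)
def proj(c,X):
    p=c['R']@np.array(X)+c['t'];a,b=p[:2]/p[2];s=1+c['k1']*(a*a+b*b)
    return np.array([c['cx']+c['fx']*a*s,c['cy']+c['fy']*b*s])
E
python3 - <<'E'
from h import *
for n in('top','side'):
    c=snap(n,n+'0');print(n,-c['R'].T@c['t'],c['fx'],c['k1'])
    print(c['R'])
s=manip.sense();print({k:np.round(v,3) for k,v in s.items()},manip.grip_depth)
E
```

```text
top [0.30995597 0.05522652 0.96299733] 386.3108978283452 -0.00021127057562207906
[[ 0.01757717 -0.99983749 -0.00400482]
 [-0.98296018 -0.01654717 -0.18307232]
 [ 0.1829763   0.00715447 -0.98309129]]
side [ 0.29411817 -0.50596628  0.70298505] 397.1307671064655 -0.015823963152074842
[[ 0.96745917 -0.25296956  0.00540053]
 [-0.17737263 -0.69325796 -0.69852155]
 [ 0.18044865  0.67483317 -0.71556864]]
{'clock': np.float64(0.1), 'q': array([-1.367,  0.478,  0.022,  1.556, -0.012,  1.109, -0.083]), 'qd': array([-0.   , -0.   , -0.   , -0.004,  0.   , -0.002,  0.001]), 'joint_efforts': array([ 3.0000e-03, -5.9776e+01,  1.6130e+00, -2.8195e+01,  1.3000e-02,
        5.0000e-03,  0.0000e+00]), 'tool_pos': array([0.207, 0.642, 0.23 ]), 'tcp_rot': array([ 0.155,  0.988, -0.001, -0.   ]), 'force': array([ 0.518, -0.59 , -0.262]), 'moment': array([0.031, 0.061, 0.049]), 'width': np.float64(0.085)} 0.0187
```

View pics/top0.png

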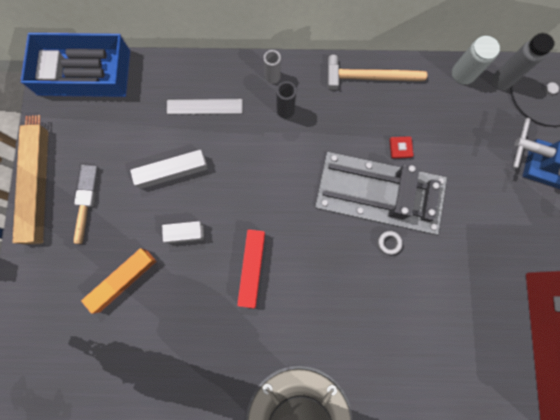

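View pics/side0.png

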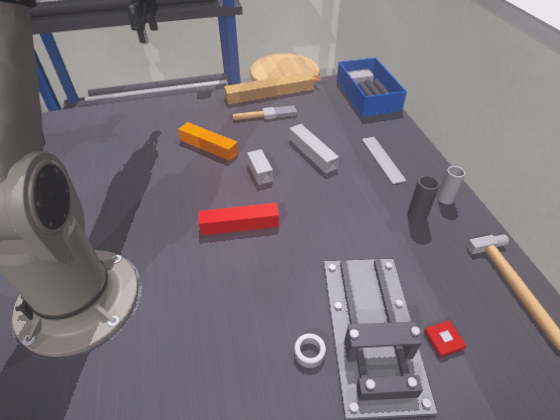

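The top view shows the tube at about (168,168), the offcut at (182,232) and the jig at (382,192), with its open end to the left. In the side view they are at (314,148), (260,167) and (375,335). I'll enlarge these for corner picking.

```bash
python3 - <<'E'
from h import *
def comp(tag,boxes,out):
    im=cv2.imread(f'pics/{tag}.png');ts=[]
    for (x,y,w,h,s) in boxes:
        t=cv2.resize(im[y:y+h,x:x+w],None,fx=s,fy=s,interpolation=cv2.INTER_CUBIC)
        for k in range(0,w,10):
            cv2.line(t,(k*s,0),(k*s,4 if k%50 else 10),(0,255,255),1); 
            if (x+k)%20==0: cv2.putText(t,str(x+k),(k*s,20),0,.35,(0,255,255),1)
        for k in range(0,h,10):
            cv2.line(t,(0,k*s),(4,k*s),(0,255,255),1)
            if (y+k)%20==0: cv2.putText(t,str(y+k),(6,k*s+4),0,.35,(0,255,255),1)
        ts.append(t)
    H=max(t.shape[0] for t in ts)
    cv2.imwrite(out,np.hstack([cv2.copyMakeBorder(t,0,H-t.shape[0],0,4,0) for t in ts]))
comp('top0',[(120,140,100,110,4),(310,140,140,100,3)][:1]+[(310,145,95,95,4)],'pics/c1.png')
comp('side0',[(240,120,100,70,4),(320,250,120,170,3)],'pics/c2.png')
E
```

```text
(no output)
```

View pics/c1.png

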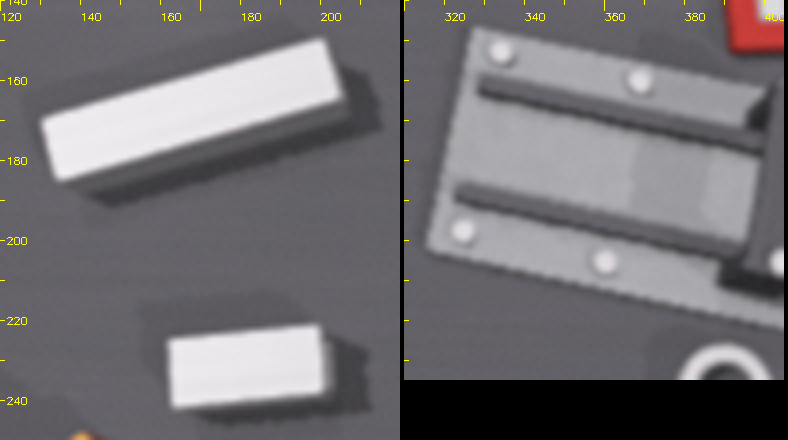

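View pics/c2.png

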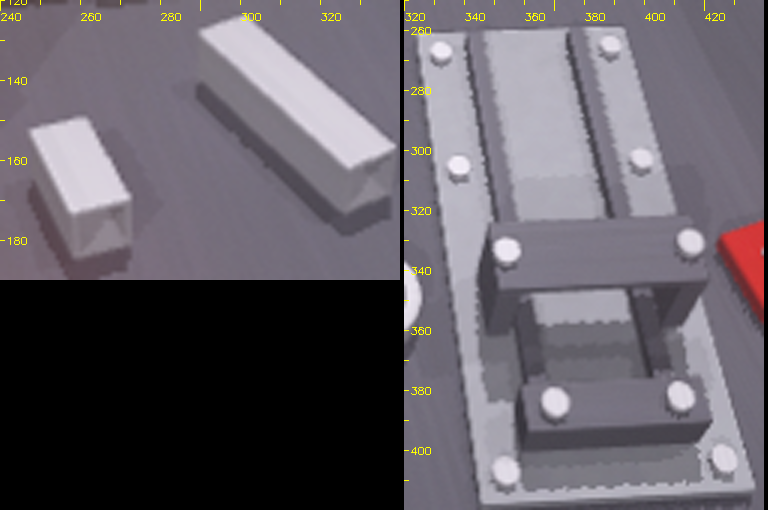

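Corners are readable in both views: the tube-top corners, the jig-plate corners and the bolts. Next I triangulate them and fit the poses.

```bash
python3 - <<'E'
from h import *
from scipy.optimize import least_squares
T,S=load('top0'),load('side0')
tt=[(130.5,169.75),(200.5,149.75),(206,164.25),(134.5,185.25)]
ts=[(303,123.75),(338.5,156.75),(327.5,162),(289.75,127.75)]
P=[]
for a,b in zip(tt,ts):
    p,e=tri(T,a,S,b);P.append(p);print('tube',p.round(4),round(e,4))
P=np.array(P);print(np.linalg.norm(P[0]-P[1]),np.linalg.norm(P[2]-P[1]))
jt=[(327,151.75),(316,206.75),(334.5,157.75),(324.75,202.75),(369,165.25),(360.5,210.25)]
js=[(394,259.3),(325.3,260.7),(388.7,265.7),(332.3,267.3),(399,303),(338.3,305.7)]
for a,b in zip(jt,js):
    p,e=tri(T,a,S,b);print('jig',p.round(4),round(e,4))
def rect(L,W,obs):
    def f(v,full=False):
        x,y,z,th=v;c,s=np.cos(th),np.sin(th);r=[]
        for cam,lx,ly,uv in obs:
            r+=list(proj(cam,[x+c*lx-s*ly,y+s*lx+c*ly,z])-uv)
        return np.array(r)
    return f
# tube: local x along length pointing toward B (−y)
loc=[(-.09,.02),(.09,.02),(.09,-.02),(-.09,-.02)]
loc=[(a,b) for a,b in loc]
obs=[(T,*l,u) for l,u in zip(loc,tt)]+[(S,*l,u) for l,u in zip(loc,ts)]
c=P.mean(0);d=P[1]-P[0]
r=least_squares(rect(0,0,obs),[*c,np.arctan2(d[1],d[0])]);print('tube fit',r.x.round(4),np.degrees(r.x[3]),np.abs(r.fun).reshape(-1,2).round(1).tolist())
r2=least_squares(rect(0,0,obs[:4]) if 0 else (lambda v:rect(0,0,obs)([v[0],v[1],.04,v[2]])),r.x[[0,1,3]]);print('z=.04',r2.x)
# jig
jo=[(T,-.2,.075,jt[0]),(T,-.2,-.075,jt[1]),(S,-.2,.075,js[0]),(S,-.2,-.075,js[1]),(S,.11,-.075,(346.3,417.7)),(S,.11,.075,(436.3,412.3))]
for k in (6,4):
  f=rect(0,0,jo[:k])
  r=least_squares(f,[.43,-.1,.01,-1.7]);print('jig fit',r.x.round(4),np.degrees(r.x[3]),r.fun.reshape(-1,2).round(1).tolist())
E
```

```text
tube [0.5879 0.423  0.0383] 0.0063
tube [0.6382 0.2509 0.0415] 0.0005
tube [0.6009 0.2346 0.044 ] 0.0015
tube [0.5457 0.4084 0.042 ] 0.003
0.17940012442309447 0.040798301712434704
jig [ 0.6514 -0.0703  0.0076] 0.0018
jig [ 0.5044 -0.0409  0.0139] 0.0021
jig [ 0.6309 -0.0879  0.0159] 0.0016
jig [ 0.5134 -0.0624  0.0165] 0.0
jig [ 0.6119 -0.1752  0.0175] 0.0014
jig [ 0.4951 -0.151   0.0176] 0.0009
tube fit [ 0.593   0.3291  0.0416 -1.2643] -72.44012297322344 [[0.4, 0.5], [0.6, 0.3], [0.8, 0.1], [0.0, 1.0], [1.8, 0.1], [0.6, 0.3], [0.6, 0.2], [0.2, 0.1]]
z=.04 [ 0.59344198  0.32989111 -1.26395664]
jig fit [ 0.5365 -0.2487  0.0086 -1.7837] -102.19766446466325 [[-0.4, -0.7], [-1.6, -0.4], [-0.3, -0.7], [-0.7, 0.2], [-0.7, 0.3], [1.1, 1.1]]
jig fit [ 0.5362 -0.2511  0.0103 -1.781 ] -102.04384316211186 [[0.5, -0.7], [-0.5, -0.2], [-0.0, -0.4], [-0.7, 0.7]]
```

```bash
cat >> h.py <<'E'
from scipy.spatial.transform import Rotation as Ro, Slerp
JX=np.array([.5365,-.249]);JY=-1.782
ju=np.array([np.cos(JY),np.sin(JY)]);jn=np.array([-ju[1],ju[0]])
def plan(x,y,z,yaw,n):
    s=manip.sense();R0=Ro.from_quat(s['tcp_rot']);p=np.array(s['tool_pos'])
    c,q=np.cos(yaw),np.sin(yaw)
    R1=Ro.from_matrix(np.array([[c,q,0],[q,-c,0],[0,0,-1.]]))
    sl=Slerp([0,1],Ro.concatenate([R0,R1]));d=(np.array([x,y,z])-p)/n
    print('t',s['clock'],'pos',p.round(4),'q',np.round(s['q'],2),'F',np.round(s['force'],1),'w',round(s['width'],4),'tot',np.round(d*n,4))
    for i in range(n):
        a,b=sl(i/n),sl((i+1)/n);print(a.inv().apply(d).round(4).tolist(),(a.inv()*b).as_rotvec().round(4).tolist())
E
python3 -c "
from h import *
print(proj(load('side0'),[.5844,.3581,.04]),atz(load('top0'),182,232,.04))
plan(.5844,.3581,.12,np.radians(107.6),10)"
```

```text
[307.25303874 136.62784431] [0.43052125 0.28479837 0.04      ]
t 0.1 pos [0.2069 0.6419 0.2304] q [-1.37  0.48  0.02  1.56 -0.01  1.11 -0.08] F [ 0.5 -0.6 -0.3] w 0.0849 tot [ 0.3775 -0.2838 -0.1104]
[-0.0446, -0.0154, 0.0111] [-0.0001, 0.0001, 0.0952]
[-0.0459, -0.0111, 0.0111] [-0.0001, 0.0001, 0.0952]
[-0.0467, -0.0067, 0.0111] [-0.0001, 0.0001, 0.0952]
[-0.0472, -0.0022, 0.0111] [-0.0001, 0.0001, 0.0952]
[-0.0472, 0.0023, 0.0111] [-0.0001, 0.0001, 0.0952]
[-0.0467, 0.0067, 0.0111] [-0.0001, 0.0001, 0.0952]
[-0.0459, 0.0111, 0.011] [-0.0001, 0.0001, 0.0952]
[-0.0446, 0.0155, 0.011] [-0.0001, 0.0001, 0.0952]
[-0.043, 0.0196, 0.011] [-0.0001, 0.0001, 0.0952]
[-0.0409, 0.0236, 0.011] [-0.0001, 0.0001, 0.0952]
```

Call:
play_rows --series '[[[-0.045,-0.015,0.011],[0,0,0.095],0.085],[[-0.046,-0.011,0.011],[0,0,0.095],0.085],[[-0.047,-0.007,0.011],[0,0,0.095],0.085],[[-0.047,-0.002,0.011],[0,0,0.095],0.085],[[-0.047,0.002,0.011],[0,0,0.095],0.085]]'

```text
clock: 0.72
tool_pos: [0.3948, 0.499, 0.172]
tcp_rot: [0.385, 0.923, -0.001, -0.002]
force: [0.7, -0.0, -0.0]
width: 0.0853
```

```bash
python3 -c "
from h import *
plan(.5844,.3581,.12,np.radians(107.6),6)"
```

```text
t 0.725 pos [0.3948 0.499  0.172 ] q [-1.12  0.48  0.17  1.72 -0.1   0.96 -0.14] F [ 0.7 -0.  -0. ] w 0.0853 tot [ 0.1896 -0.1409 -0.052 ]
[-0.0389, 0.006, 0.0086] [-0.0007, -0.0002, 0.0787]
[-0.0383, 0.009, 0.0086] [-0.0007, -0.0002, 0.0787]
[-0.0375, 0.012, 0.0086] [-0.0007, -0.0002, 0.0787]
[-0.0364, 0.0149, 0.0086] [-0.0007, -0.0002, 0.0787]
[-0.0352, 0.0177, 0.0086] [-0.0007, -0.0002, 0.0787]
[-0.0337, 0.0204, 0.0086] [-0.0007, -0.0002, 0.0787]
```

Call:
play_rows --series '[[[-0.0465,0.007,0.01],[0,0,0.094],0.085],[[-0.046,0.011,0.01],[0,0,0.094],0.085],[[-0.045,0.015,0.01],[0,0,0.094],0.085],[[-0.043,0.019,0.01],[0,0,0.094],0.085],[[-0.041,0.023,0.01],[0,0,0.094],0.085]]'

```text
clock: 1.35
tool_pos: [0.5852, 0.3488, 0.1178]
tcp_rot: [0.596, 0.803, -0.003, -0.002]
force: [0.1, 0.3, 0.5]
width: 0.085
```

```bash
python3 -c "
from h import *
plan(.5844,.3581,.09,np.radians(107.6),2)
snap('top','top1');snap('side','side1')
a=cv2.imread('pics/top1.png')[130:250,90:250];b=cv2.imread('pics/side1.png')[70:190,220:380]
cv2.imwrite('pics/c3.png',cv2.resize(np.hstack([a,b]),None,fx=2.5,fy=2.5,interpolation=2))"
```

```text
t 1.35 pos [0.5852 0.3488 0.1178] q [-0.83  0.62  0.3   1.64 -0.22  0.92 -0.16] F [0.1 0.3 0.5] w 0.085 tot [-0.0008  0.0093 -0.0278]
[0.0046, 0.0011, 0.0139] [-0.0036, 0.0006, -0.0062]
[0.0046, 0.0011, 0.0139] [-0.0036, 0.0006, -0.0062]
```

View pics/c3.png

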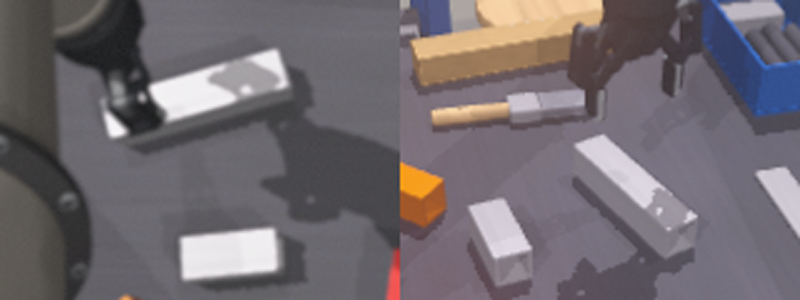

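The gripper straddles the far half of the tube (top crop about (135,105), side crop about (635,90)), aligned with it. I'm descending.

Call:
play_rows --series '[[[0.0046,0.001,0.03],[-0.007,0.001,-0.012],0.085],[[0.004,0.001,0.025],[0,0,0],0.085],[[0,0,0.02],[0,0,0],0.085],[[0,0,0.01],[0,0,0],0.085]]'

```text
clock: 1.95
tool_pos: [0.5884, 0.3506, 0.0291]
tcp_rot: [0.594, 0.804, -0.002, 0.002]
force: [0.0, 0.0, 0.6]
width: 0.0853
```

```bash
python3 -c "
from h import *
plan(.5844,.3581,.018,np.radians(107.6),1)"
```

```text
t 1.95 pos [0.5884 0.3506 0.0291] q [-0.81  0.73  0.27  1.68 -0.25  0.77 -0.13] F [0.  0.  0.6] w 0.0853 tot [-0.004   0.0075 -0.0111]
[0.0084, -0.0016, 0.0111] [0.0003, 0.0055, -0.0083]
```

Call:
play_rows --series '[[[0.008,-0.0016,0.011],[0,0.005,-0.008],0.085],[[0,0,0],[0,0,0],0.085]]'

```text
clock: 2.2
tool_pos: [0.5837, 0.3584, 0.0171]
tcp_rot: [0.59, 0.807, -0.0, -0.0]
force: [0.2, 0.4, 0.5]
width: 0.0852
```

```bash
python3 -c "
from h import *
plan(.5844,.3581,.018,np.radians(107.6),1)"
```

```text
t 2.2 pos [0.5837 0.3584 0.0171] q [-0.82  0.75  0.25  1.68 -0.25  0.75 -0.13] F [0.2 0.4 0.5] w 0.0852 tot [ 0.0007 -0.0003  0.0009]
[-0.0005, 0.0006, -0.0009] [-0.0007, 0.0001, 0.0009]
```

Close with moderate force.

Call:
play_rows --series '[[[0,0,0],[0,0,0],0.03],[[0,0,0],[0,0,0],0.03],[[0,0,0],[0,0,0],0.03],[[0,0,0],[0,0,0],0.03],[[0,0,0],[0,0,0],0.03]]' --force 90

```text
clock: 2.82
tool_pos: [0.5849, 0.359, 0.0193]
tcp_rot: [0.59, 0.807, 0.001, 0.0]
force: [0.5, 1.1, -2.6]
width: 0.0382
```

Call:
play_rows --series '[[[0,0,-0.005],[0,0,0],0.03],[[0,0,-0.02],[0,0,0],0.03],[[0,0,-0.03],[0,0,0],0.03],[[0,0,-0.03],[0,0,0],0.03],[[0,0,0],[0,0,0],0.03]]'

```text
clock: 3.45
tool_pos: [0.5839, 0.3579, 0.1086]
tcp_rot: [0.591, 0.807, 0.0, -0.0]
force: [0.5, -0.2, -5.6]
width: 0.0385
```

```bash
python3 -c "
from h import *
# tube centre jig x=-140; grasp at lx=-.03
g=JX+ju*(-.17);print(g)
plan(*g,.13,JY+np.pi,10);print(manip.sense()['moment'])
snap('top','top2');snap('side','side2')
a=cv2.imread('pics/top2.png')[100:240,90:270];b=cv2.imread('pics/side2.png')[50:190,220:400]
cv2.imwrite('pics/c4.png',cv2.resize(np.hstack([a,b]),None,fx=2.2,fy=2.2,interpolation=2))"
```

```text
[ 0.57213829 -0.08277752]
t 3.45 pos [0.5839 0.3579 0.1086] q [-0.84  0.63  0.29  1.64 -0.22  0.9  -0.16] F [ 0.5 -0.2 -5.6] w 0.0385 tot [-0.0117 -0.4407  0.0214]
[-0.0417, -0.0144, -0.0021] [-0.0, -0.0, 0.0518]
[-0.0423, -0.0123, -0.0021] [-0.0, -0.0, 0.0518]
[-0.0429, -0.01, -0.0021] [-0.0, -0.0, 0.0518]
[-0.0434, -0.0078, -0.0021] [-0.0, -0.0, 0.0518]
[-0.0437, -0.0056, -0.0021] [-0.0, -0.0, 0.0518]
[-0.044, -0.0033, -0.0021] [-0.0, -0.0, 0.0518]
[-0.0441, -0.001, -0.0021] [-0.0, -0.0, 0.0518]
[-0.0441, 0.0013, -0.0021] [-0.0, -0.0, 0.0518]
[-0.0439, 0.0036, -0.0021] [-0.0, -0.0, 0.0518]
[-0.0437, 0.0058, -0.0021] [-0.0, -0.0, 0.0518]
[ 0.1392185  -0.00720268  0.03210566]
```

View pics/c4.png

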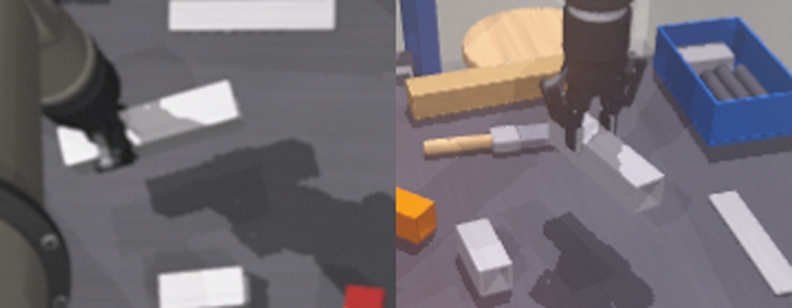

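The tube is lifted and held (top crop about (150,125), side crop about (620,165)); the offcut and the others are untouched. I check the droop of the front end by triangulation.

```bash
python3 -c "
from h import *
T,S=load('top2'),load('side2')
a,e=tri(T,(195.9,137.3),S,(341.4,130.9));b,f=tri(T,(199.1,152.3),S,(330,137.7));m=(a+b)/2
print(a,e,b,f);s=manip.sense();R=Ro.from_quat(s['tcp_rot']);print('front mid in tool frame',R.inv().apply(m-s['tool_pos']))"
```

```text
[0.63546992 0.24447591 0.12900249] 0.0027226171566579437 [0.60373937 0.23735897 0.11903289] 0.0018244393381299832
front mid in tool frame [-0.12205274  0.00097465 -0.01868759]
```

Call:
play_rows --series '[[[-0.05,-0.017,-0.005],[0,0,0.06],0.03],[[-0.05,-0.014,-0.005],[0,0,0.06],0.03],[[-0.05,-0.012,-0.005],[0,0,0.06],0.03],[[-0.05,-0.009,-0.003],[0,0,0.06],0.03],[[-0.05,-0.006,0],[0,0,0.06],0.03]]'

```text
clock: 4.18
tool_pos: [0.5655, 0.0981, 0.1166]
tcp_rot: [0.704, 0.71, -0.007, -0.004]
force: [1.5, -0.3, -5.3]
width: 0.0383
```

```bash
python3 -c "
from h import *
g=JX+ju*(-.17)
plan(*g,.12,JY+np.pi,5)"
```

```text
t 4.175 pos [0.5655 0.0981 0.1166] q [-0.59  0.48  0.4   1.91 -0.25  0.81 -0.05] F [ 1.5 -0.3 -5.3] w 0.0383 tot [ 0.0066 -0.1809  0.0034]
[-0.0362, 0.001, -0.0005] [-0.003, 0.0013, 0.044]
[-0.0361, 0.0026, -0.0006] [-0.003, 0.0013, 0.044]
[-0.036, 0.0042, -0.0006] [-0.003, 0.0013, 0.044]
[-0.0357, 0.0058, -0.0006] [-0.003, 0.0013, 0.044]
[-0.0355, 0.0073, -0.0007] [-0.003, 0.0013, 0.044]
```

Call:
play_rows --series '[[[-0.038,0.001,-0.001],[-0.003,0.001,0.045],0.03],[[-0.037,0.003,-0.001],[-0.003,0.001,0.045],0.03],[[-0.037,0.005,-0.001],[-0.003,0.001,0.045],0.03],[[-0.036,0.006,-0.001],[-0.003,0.001,0.043],0.03],[[-0.03,0.006,0],[0,0,0.03],0.03]]'

```text
clock: 4.8
tool_pos: [0.5653, -0.0898, 0.115]
tcp_rot: [0.777, 0.629, -0.008, -0.003]
force: [0.7, -0.4, -5.2]
width: 0.0386
```

```bash
python3 -c "
from h import *
g=JX+ju*(-.17)
plan(*g,.08,JY+np.pi,2)"
```

```text
t 4.8 pos [ 0.5653 -0.0898  0.115 ] q [-0.32  0.49  0.47  1.92 -0.29  0.81  0.1 ] F [ 0.7 -0.4 -5.2] w 0.0386 tot [ 0.0069  0.0071 -0.035 ]
[0.0043, 0.0029, 0.0174] [-0.0073, 0.004, 0.0005]
[0.0042, 0.0027, 0.0175] [-0.0073, 0.004, 0.0005]
```

Call:
play_rows --series '[[[0.006,0.005,0.017],[-0.009,0.005,0],0.03],[[0.003,0.001,0.017],[-0.006,0.003,0],0.03],[[0,0,0],[0,0,0],0.03]]'

```text
clock: 5.18
tool_pos: [0.5692, -0.0867, 0.0767]
tcp_rot: [0.78, 0.626, -0.003, -0.001]
force: [0.3, -0.5, -5.6]
width: 0.0383
```

```bash
python3 -c "
from h import *
g=JX+ju*(-.17)
plan(*g,.031,JY+np.pi,2)
snap('top','top3');snap('side','side3')
a=cv2.imread('pics/top3.png')[125:265,270:450];b=cv2.imread('pics/side3.png')[200:420,290:450]
a=cv2.resize(a,None,fx=2.5,fy=2.5,interpolation=2);b=cv2.resize(b,None,fx=2.2,fy=2.2,interpolation=2)
H=max(a.shape[0],b.shape[0]);p=lambda t:cv2.copyMakeBorder(t,0,H-t.shape[0],0,0,0)
cv2.imwrite('pics/c5.png',np.hstack([p(a),p(b)]))"
```

```text
t 5.175 pos [ 0.5692 -0.0867  0.0767] q [-0.29  0.55  0.44  1.94 -0.33  0.73  0.13] F [ 0.3 -0.5 -5.6] w 0.0383 tot [ 0.003   0.0039 -0.0457]
[0.0023, 0.0011, 0.0228] [-0.0026, 0.0017, -0.0031]
[0.0023, 0.0011, 0.0229] [-0.0026, 0.0017, -0.0031]
```

View pics/c5.png

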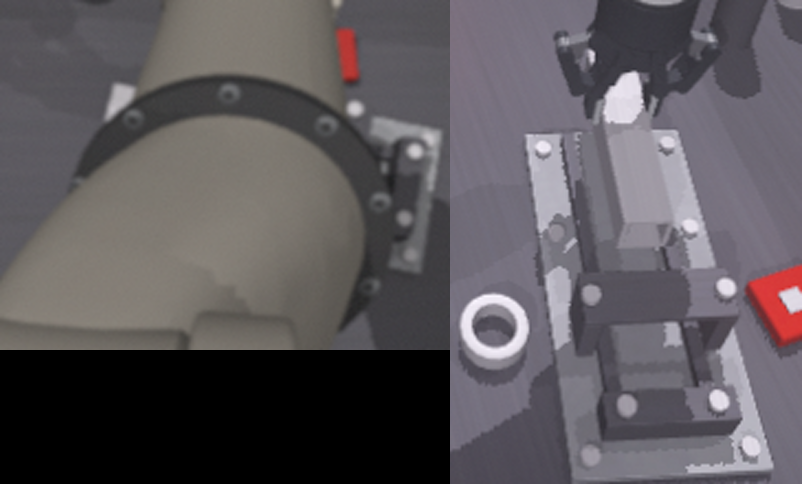

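The top camera is blocked by the arm. The side crop shows the tube over the jig, with its front end at about (645,235), short of the bridge. I check the lateral position numerically against the bridge bolts and the predicted pose.

```bash
python3 -c "
from h import *
S=load('side3');s=manip.sense();R=Ro.from_quat(s['tcp_rot'])
for y in(.02,-.02): print(proj(S,R.apply([-.122,y,-.0195])+s['tool_pos']))
J=lambda u,v,z:(lambda w:(w@ju,w@jn))(atz(S,u,v,z)[:2]-JX)
for p in((366.4,300.9),(390.9,300)): print('front top',J(*p,.0965))
for p in((354.3,333.3),(415.3,330.3)): print('bridge bolts',J(*p,.08))
for p in((332.3,267.3),(388.7,265.7),(338.3,305.7),(399,303)): print('plate bolts',J(*p,.016))
print('stopbolts',J((555-404)/3+320,402/3+250,.05),J((680-404)/3+320,395/3+250,.05))
"
```

```text
[392.70203667 302.31911797]
[369.64056869 303.07143482]
front top (np.float64(-0.04935999995343314), np.float64(-0.025673571041683645))
front top (np.float64(-0.04926301921299087), np.float64(0.017128612118046345))
bridge bolts (np.float64(0.0008236789403790269), np.float64(-0.052821330791209084))
bridge bolts (np.float64(8.18225996931417e-05), np.float64(0.05058530361468241))
plate bolts (np.float64(-0.1779449901331211), np.float64(-0.06157060586098074))
plate bolts (np.float64(-0.1770224956088196), np.float64(0.05764736682362921))
plate bolts (np.float64(-0.08791176118815901), np.float64(-0.061183242908317594))
plate bolts (np.float64(-0.08864010495258165), np.float64(0.058038770867628764))
stopbolts (np.float64(0.07311351657811295), np.float64(-0.03489965546892773)) (np.float64(0.07259943964458057), np.float64(0.03281565643960485))
```

Call:
play_rows --series '[[[0.003,0.002,0.021],[-0.004,0.002,-0.004],0.03],[[0.001,0,0.015],[-0.001,0.001,-0.002],0.03],[[0,0,0.005],[0,0,0],0.03],[[0,0,0],[0,0,0],0.03]]'

```text
clock: 5.78
tool_pos: [0.5751, -0.0832, 0.0381]
tcp_rot: [0.777, 0.629, 0.002, 0.002]
force: [-0.7, 0.9, -5.2]
width: 0.0382
```

```bash
python3 -c "
from h import *
g=JX+ju*(-.17)
plan(*g,.0295,JY+np.pi,1)"
```

```text
t 5.775 pos [ 0.5751 -0.0832  0.0381] q [-0.27  0.61  0.4   1.95 -0.37  0.65  0.16] F [-0.7  0.9 -5.2] w 0.0382 tot [-0.003   0.0004 -0.0086]
[-0.0002, -0.0031, 0.0086] [0.006, -0.0007, 0.0012]
```

Call:
play_rows --series '[[[0,-0.003,0.003],[0.005,0,0.001],0.03],[[0,0,0.003],[0,0,0],0.03],[[0,0,0.002],[0,0,0],0.03]]'

```text
clock: 6.15
tool_pos: [0.573, -0.0828, 0.031]
tcp_rot: [0.778, 0.629, 0.001, 0.001]
force: [0.3, -0.0, -5.8]
width: 0.0386
```

```bash
python3 -c "
from h import *
g=JX+ju*(-.17)
plan(*g,.0295,JY+np.pi,1)"
```

```text
t 6.15 pos [ 0.573  -0.0828  0.031 ] q [-0.26  0.62  0.39  1.95 -0.38  0.64  0.16] F [ 0.3 -0.  -5.8] w 0.0386 tot [-0.0008  0.0001 -0.0015]
[-0.0001, -0.0008, 0.0015] [0.0029, -0.001, -0.0002]
```

Call:
play_rows --series '[[[0,-0.001,0.0015],[0.002,0,0],0.03],[[0,0,0.0015],[0,0,0],0.03],[[0,0,0],[0,0,0],0.03]]'

```text
clock: 6.52
tool_pos: [0.5722, -0.0827, 0.0296]
tcp_rot: [0.778, 0.628, 0.001, -0.0]
force: [0.1, -0.4, -4.4]
width: 0.0383
```

Call:
play_rows --series '[[[0,0,0.002],[0,0,0],0.03],[[0,0,0.001],[0,0,0],0.03]]'

```text
clock: 6.78
tool_pos: [0.5724, -0.0827, 0.0292]
tcp_rot: [0.778, 0.628, 0.002, -0.001]
force: [-4.7, 1.5, 5.7]
width: 0.0384
```

Call:
play_rows --series '[[[0,0,-0.0005],[0,0,0],0.055],[[0,0,0],[0,0,0],0.055],[[0,0,0],[0,0,0],0.03],[[0,0,0],[0,0,0],0.03],[[0,0,0],[0,0,0],0.03]]' --force 40

```text
clock: 7.4
tool_pos: [0.5736, -0.083, 0.0307]
tcp_rot: [0.778, 0.628, 0.003, -0.0]
force: [-1.6, 0.8, 1.9]
width: 0.0393
```

```bash
python3 -c "
from h import *
g=JX+ju*(-.07)
plan(*g,.0305,JY+np.pi,5)"
```

```text
t 7.4 pos [ 0.5736 -0.083   0.0307] q [-0.26  0.62  0.39  1.95 -0.38  0.64  0.17] F [-1.6  0.8  1.9] w 0.0393 tot [-0.0225 -0.0975 -0.0002]
[-0.02, -0.0003, -0.0] [0.0006, -0.0008, -0.0002]
[-0.02, -0.0003, -0.0] [0.0006, -0.0008, -0.0002]
[-0.02, -0.0003, -0.0] [0.0006, -0.0008, -0.0002]
[-0.02, -0.0003, 0.0] [0.0006, -0.0008, -0.0002]
[-0.02, -0.0003, 0.0] [0.0006, -0.0008, -0.0002]
```

Call:
play_rows --series '[[[-0.015,0,0],[0,-0.001,0],0.03],[[-0.015,-0.001,0],[0,-0.001,0],0.03],[[-0.015,0,0],[0,0,0],0.03],[[-0.015,0,0],[0,0,0],0.03]]'

```text
clock: 7.9
tool_pos: [0.5633, -0.1356, 0.0307]
tcp_rot: [0.776, 0.631, 0.006, -0.001]
force: [1.2, 6.1, 1.8]
width: 0.0388
```

```bash
python3 -c "
from h import *
g=JX+ju*(-.07)
plan(*g,.0305,JY+np.pi,3)"
```

```text
t 7.9 pos [ 0.5633 -0.1356  0.0307] q [-0.15  0.61  0.38  1.95 -0.38  0.64  0.27] F [1.2 6.1 1.8] w 0.0388 tot [-0.0121 -0.045  -0.0002]
[-0.0155, -0.0009, -0.0001] [0.0017, -0.0035, 0.0023]
[-0.0155, -0.0009, -0.0] [0.0017, -0.0035, 0.0023]
[-0.0155, -0.0008, 0.0] [0.0017, -0.0035, 0.0023]
```

Call:
play_rows --series '[[[-0.013,-0.001,0],[0.002,-0.004,0.003],0.03],[[-0.013,-0.001,0],[0.002,-0.004,0.003],0.03],[[-0.011,-0.001,0],[0.001,-0.003,0.002],0.03],[[0,0,0],[0,0,0],0.03]]'

```text
clock: 8.4
tool_pos: [0.5529, -0.1733, 0.0307]
tcp_rot: [0.778, 0.628, 0.0, 0.001]
force: [-2.0, -2.4, 2.3]
width: 0.0391
```

```bash
python3 -c "
from h import *
g=JX+ju*(-.062)
plan(*g,.0305,JY+np.pi,3)
snap('side','side4')
b=cv2.imread('pics/side4.png')[230:420,290:460]
cv2.imwrite('pics/c6.png',cv2.resize(b,None,fx=3,fy=3,interpolation=2))"
```

```text
t 8.4 pos [ 0.5529 -0.1733  0.0307] q [-0.1   0.62  0.39  1.95 -0.37  0.64  0.32] F [-2.  -2.4  2.3] w 0.0391 tot [-0.0034 -0.0151 -0.0002]
[-0.0051, -0.0, 0.0001] [0.0005, -0.0, -0.0006]
[-0.0051, -0.0, 0.0001] [0.0005, -0.0, -0.0006]
[-0.0051, -0.0, 0.0001] [0.0005, -0.0, -0.0006]
```

View pics/c6.png

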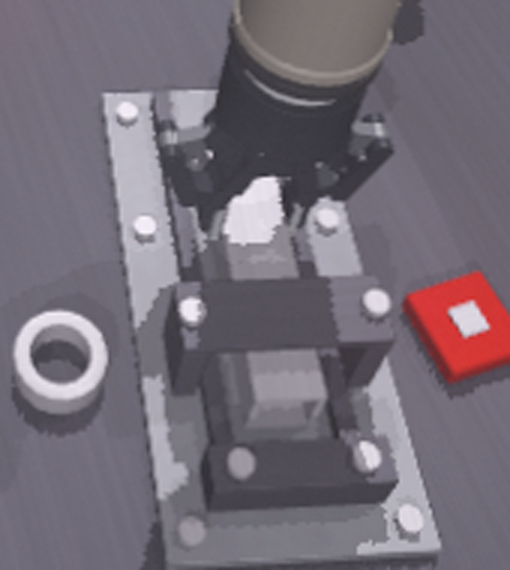

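The tube is under the bridge, centred between the guides, with its front end at about (285,405), roughly 16 mm short of the stop. I'm pushing on gently.

Call:
play_rows --series '[[[-0.006,0,0],[0,0,0],0.03],[[-0.005,0,0],[0,0,0],0.03],[[-0.003,0,0],[0,0,0],0.03]]'

```text
clock: 8.82
tool_pos: [0.5512, -0.1824, 0.0307]
tcp_rot: [0.777, 0.63, 0.002, -0.001]
force: [-0.5, 6.2, 4.0]
width: 0.0392
```

Call:
play_rows --series '[[[-0.002,0,0],[0,0,0],0.03],[[-0.002,0,0],[0,0,0],0.03]]'

```text
clock: 9.07
tool_pos: [0.5511, -0.1831, 0.0308]
tcp_rot: [0.776, 0.631, 0.003, -0.003]
force: [1.0, 6.1, 5.4]
width: 0.039
```

Call:
play_rows --series '[[[-0.004,0,-0.0005],[0,0,0],0.03],[[-0.004,0,-0.0005],[0,0,0],0.03],[[-0.004,0,0],[0,0,0],0.03]]'

```text
clock: 9.45
tool_pos: [0.5482, -0.1925, 0.0308]
tcp_rot: [0.775, 0.632, 0.004, -0.005]
force: [1.8, 12.1, 5.3]
width: 0.0393
```

```bash
python3 -c "
from h import *
g=JX+ju*(-.062)
plan(*g,.0305,JY+np.pi,1)"
```

```text
t 9.45 pos [ 0.5482 -0.1925  0.0308] q [-0.05  0.62  0.37  1.94 -0.38  0.65  0.37] F [ 1.8 12.1  5.3] w 0.0393 tot [ 0.0013  0.0042 -0.0003]
[0.0043, 0.0005, 0.0003] [-0.0029, -0.0115, 0.008]
```

Call:
play_rows --series '[[[-0.004,0,0],[0,-0.004,0.003],0.03],[[-0.004,0,0],[0,-0.004,0.003],0.03]]'

```text
clock: 9.7
tool_pos: [0.5483, -0.1925, 0.0308]
tcp_rot: [0.775, 0.631, 0.004, -0.006]
force: [0.9, 13.2, 4.8]
width: 0.0392
```

```bash
python3 -c "
from h import *
g=JX+ju*(-.06)
plan(*g,.0305,JY+np.pi,1)
snap('side','side5')
b=cv2.imread('pics/side5.png')[280:410,320:440]
cv2.imwrite('pics/c7.png',cv2.resize(b,None,fx=4,fy=4,interpolation=2))"
```

```text
t 9.7 pos [ 0.5483 -0.1925  0.0308] q [-0.04  0.62  0.37  1.94 -0.38  0.66  0.37] F [ 0.9 13.2  4.8] w 0.0392 tot [ 0.0008  0.0022 -0.0003]
[0.0023, 0.0003, 0.0004] [-0.0054, -0.0135, 0.0073]
```

View pics/c7.png

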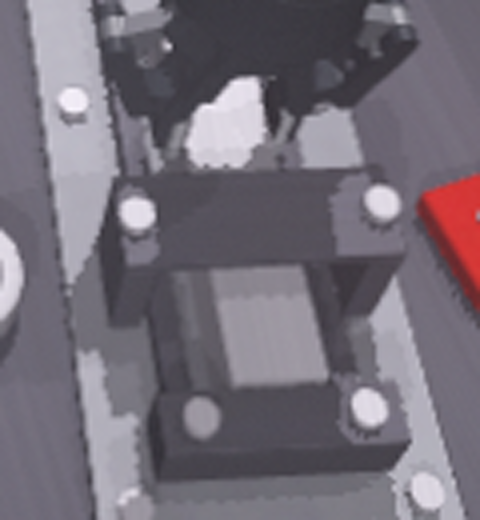

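The tube end is hidden at the stop's top edge (about (275,385)), and there was no advance on the last push at 13 N, so it is butted. I'm releasing it and lifting straight up.

Call:
play_rows --series '[[[0,0,0],[0,0,0],0.065],[[0,0,0],[0,0,0],0.075],[[0,0,-0.003],[0,0,0],0.08],[[0,0,-0.015],[0,0,0],0.08],[[0,0,-0.03],[0,0,0],0.08]]'

```text
clock: 10.38
tool_pos: [0.5457, -0.1969, 0.0794]
tcp_rot: [0.777, 0.63, 0.001, -0.007]
force: [1.1, -0.9, 0.4]
width: 0.0802
```

Call:
play_rows --series '[[[0,0,-0.05],[0,0,0],0.08],[[0.03,0,-0.05],[0,0,0],0.08],[[0.06,0,-0.03],[0,0,0],0.08],[[0.06,0,0],[0,0,0],0.08],[[0.06,0,0],[0,0,0],0.08]]'

```text
clock: 11.0
tool_pos: [0.5925, -0.001, 0.2231]
tcp_rot: [0.782, 0.623, 0.004, -0.002]
force: [0.9, 0.0, 1.0]
width: 0.0802
```

Call:
play_rows --series '[[[0.06,0,0],[0,0,0],0.08],[[0.06,0,0],[0,0,0],0.08],[[0.06,0,0],[0,0,0],0.08],[[0,0,0],[0,0,0],0.08]]'

```text
clock: 11.5
tool_pos: [0.6342, 0.1851, 0.2301]
tcp_rot: [0.781, 0.625, 0.008, -0.001]
force: [-0.1, -0.2, 0.1]
width: 0.08
```

```bash
python3 -c "
from h import *
s=manip.sense();print(s['clock'],s['tool_pos'],s['force'])
snap('side','side6');snap('top','top6')
b=cv2.imread('pics/side6.png')[250:420,310:445];a=cv2.imread('pics/top6.png')[140:240,310:450]
a=cv2.resize(a,None,fx=2.8,fy=2.8,interpolation=2);b=cv2.resize(b,None,fx=3,fy=3,interpolation=2)
H=max(a.shape[0],b.shape[0]);p=lambda t:cv2.copyMakeBorder(t,0,H-t.shape[0],0,0,0)
cv2.imwrite('pics/c8.png',np.hstack([p(a),p(b)]))"
```

```text
11.5 [0.63416821 0.18513945 0.23009506] [-0.11984987 -0.1563586   0.12050413]
```

View pics/c8.png

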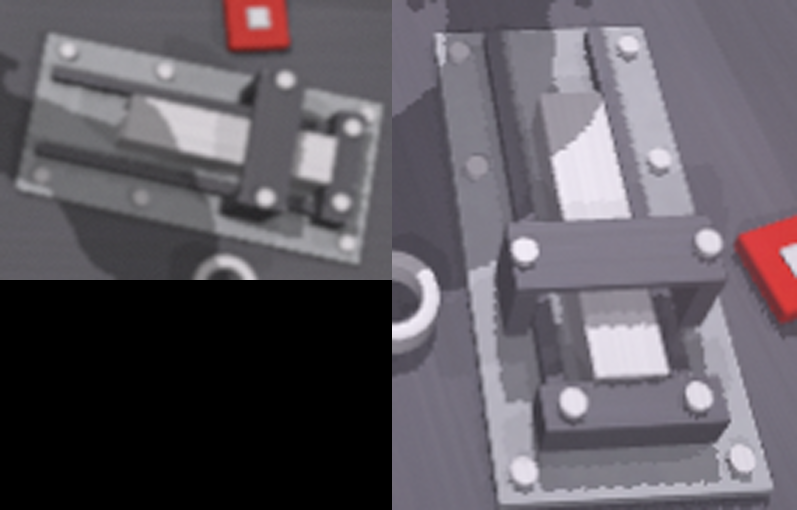

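The tube lies flat in the jig in both views, running under the bridge up to the stop with no visible gap. I measure its tail.

```bash
python3 -c "
from h import *
T,S=load('top6'),load('side6')
J=lambda P:((P[:2]-JX)@ju,(P[:2]-JX)@jn,P[2])
for a,b in(((359.3,172.9),(380.3,280.7)),((354.3,190.7),(359.7,280.7))):
    p,e=tri(T,a,S,b);print('tail',np.round(J(p),4),e,'top only',np.round(J(atz(T,*a,.05)),4),'side only',np.round(J(atz(S,*b,.05)),4))
f=lambda x,y:((x-392)/3+310,y/3+250)
for p in((597,378),(667,375)): print('front',np.round(J(atz(S,*f(*p),.05)),4))
for p in((541,383),(706,375)): print('stop top edge z44',np.round(J(atz(S,*f(*p),.044)),4))
print('predicted home tail/front px top', [(proj(T,[*(JX+ju*x+jn*0),.05])-[310,140])*2.8 for x in(-.12,.06)])
"
```

```text
tail [-0.1142  0.0196  0.0577] 0.000896717053194213 top only [-0.113   0.0226  0.05  ] side only [-0.119   0.0215  0.05  ]
tail [-0.1171 -0.0225  0.0547] 0.005662507529386961 top only [-0.1164 -0.0241  0.05  ] side only [-0.1207 -0.0184  0.05  ]
front [ 0.0612 -0.0195  0.05  ]
front [0.0613 0.0188 0.05  ]
stop top edge z44 [ 0.0602 -0.049   0.044 ]
stop top edge z44 [0.0601 0.042  0.044 ]
predicted home tail/front px top [array([125.27463114, 114.79821378]), array([330.21916964, 160.34764453])]
```

```bash
python3 -c "
from h import *
print(manip.finish_job())"
```

```text
the job is handed in; nothing more can be done
None
```

The long tube is loaded in the jig and the job was handed in at about 11.6 s of robot time. I gripped the tube, laid it between the guide bars at the open end, slid it under the bridge to the stop and let go. The arm then lifted clear. I planned no contact with the offcut or the coloured look-alikes and they looked in place in the mid-job pictures, but I did not check them again at the end.

**Last checks**
- **Butted:** the last push did not advance the tube and the force held at 13 N. In the side view its front end is at jig x ≈ +61 mm, with the stop face at +60 mm. No gap shows in either view.
- **Tail:** the side view puts it at about −120 mm, which is the home position. The top view alone gave −113 to −116 mm and the two views together −114 to −117 mm, so these disagree by up to 7 mm. I trusted the side view, because it also placed the stop edge correctly.
- **Flat and centred:** the side view puts the edges at about ±20 mm of the jig's axis. The tube's top height came out at 55–58 mm against an expected 50 mm. I put that down to corner-reading error, since the tube looks flat in both views.
- **Clear of the robot:** the force on the tool was about zero after letting go.

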